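# Index the carburetor turret and hold the throttle rod at its mark

## Robot

A 6-joint arm with a two-finger parallel gripper is mounted at the origin on the work surface. World frame = base frame: x ahead of the robot, y to its left, z up, the work surface at z = 0. Lengths are in m, angles in rad, forces in N, time in s.
With the tool pointing down it reaches from about 0.35 to 0.775 m from the base axis. Payload 7.3 kg.
Tool frame: the origin (TCP) lies at the centre of the arm's flange, where the gripper is bolted on; the fingertips stand 178 mm ahead of it and the grasp point (between the pads) lies 159 mm ahead of it (tip_extent is the distance from the TCP to the fingertips, in m); z points along the fingers, y is the line along which they close (so a half turn about z gives the same grasp; the last joint's range is limited). The gripper opens to 92 mm and grips with 3 to 60 N. Pads are 19 mm wide; open, the fingers measure 130 mm over their backs; the gripper's body (75 mm by 190 mm) begins 47 mm behind the grasp point.
Start: joints at [-1.495, 0.342, 1.524, -0, 1.275, -0.146], TCP at [0.116, -0.512, 0.405] pointing down, gripper open.
Joint ranges: [-2.53, 2.53], [-0.77, 2.02], [0.04, 2.7], [-1, 4.14], [0.28, 2.66], [-3.11, 3.11]. Speed limits (rad/s): [2.57, 2.57, 3.14, 3.14, 3.14, 3.14].

## Interface

Orientations are given as [roll, pitch, yaw] about the fixed x, y, z axes, in that order (R = Rz(yaw) Ry(pitch) Rx(roll)).
In Python, from cell import * gives the robot as it stands.
- The arm moves only by the tool arm_command, never from a script. Its arguments are lists of equal length, an entry for each row: "xyz": the shift along the world's x, y, z in mm, a list of three; "spin": the turn about the world's z in degrees. In form: {"xyz": [[tx, ty, tz], ...], "spin": [spin, ...]}. A call has 1 to 20 rows; each row shifts and turns the commanded pose from where the row before left it; what a row does not reach is not made up. A row lasts 1/10 s, in which the tool goes at most 50 mm and 8.59 degrees, less where a joint would pass 70% of its speed; a pose out of reach is approached as far as the arm can. A call with a gripper value outside its range is refused whole. "jaw" is the opening, from -1 (shut) to 1 (fully open), set as the call begins (left out, the last holds). The fingers move at their own pace and stop on an object; "squeeze" is the grip in N (left out, the last holds). Time passes only in rows, so rows that do not move let the fingers close. It gives the time, the measured TCP pose, the force, the opening and the grip force at its end, in the units of the state.
- observe(): the state, without advancing time (a new reading comes with each control period).
- read_camera(name): name is "side" or "top"; returns a dict with "img" (384x512x3 uint8, red, green, blue), "depth" (384x512 float32, m along the optical axis (not along the pixel's ray), 0 where there is no reading), "fx", "fy", "cx", "cy" (pixels), "dist_coeffs" ([k1, k2, p1, p2, k3] as OpenCV has them; the pictures are not rectified), "world_from_camera" (4x4, takes a point from camera to world coordinates). Camera axes: x right, y up, looking along -z (the intrinsics and any distortion apply to the point x, -y, -z); pixel columns grow to the right and rows downward; lengths in m; the calibration is good to about 2 mm. A picture is of the moment at which its call begins.
- hand_in(): hands the job in; it is judged then, once.
The state is a dict: "time": time; "qpos": joint angles; "qvel": joint speeds; "joint_efforts": joint torques, N m; "tool_pos": TCP position; "tool_rot": TCP orientation; "contact_force": force on the tool from outside, world axes, zero at the start; "torque": the same for the moment, N m; "opening": finger opening in m; "grip_force": force on a finger pad.
Only numpy, scipy, OpenCV 4.12 (cv2) and the standard library are available. Lean on these libraries where they do the work, as an engineer would, in place of code of your own. Each camera call takes 0.05 s, during which the arm holds its last target. There are 200 camera calls.

## Task

Turn the indexing turret one click so that its carburetor faces the yellow station post and sits settled in that detent. Then pull the carburetor's sprung throttle rod straight up by its black knob until the whole red band on the rod has just come clear of the brass collar, and hold it there: finish while still holding the knob, with the rod still at its mark and the turret still at the yellow post. Leave the other things on the bench where they are.

Things in the scene. Friction and masses are not known exactly. Their poses are not given: they have to be found in the camera images.
- turret (a joint): angle (rad) of the dark steel turret disc (220 mm across, top face 60 mm above the bench) on its fixed green base (170 mm square). Vertical axis; positive is counter-clockwise from above; starts near 0; turns 2.4 either way. Detents every 60 degrees (1.047): leaving one takes up to 7 N at the handle; past half way, once let go, it drops into the next by itself.
- turret_hub (a point): centre of the turret, on its steel hub, 72 mm above the bench, turning with the disc: x points from the axis to the carburetor, z up.
- handle (a point): the turret's upright blue handle, a round grip 18 mm in diameter and 50 mm long, across the disc from the carburetor, 88 mm from the turret's axis. The point is on its axis at mid-length, 105 mm above the bench; its top is at 130 mm. It is fixed on the disc and moves with it.
- knob: black knob on top of the throttle rod, upright cylinder 24 mm in diameter, 36 mm tall, with a thin chrome stripe; origin at the centre of its underside, z up. It stands over the aluminium carburetor, 65 mm from the turret's axis; with the rod in, its underside is 172 mm above the bench and 12 mm above the brass collar (22 mm across).
- rod (a joint): how far the chrome throttle rod (12 mm thick) is pulled out, upward, in m: 0 fully in, stop at 0.065. An inner spring pulls it back: about 5 N at the start rising to about 11 N at the mark (160 N/m). The mark is a red band 8 mm high around the rod, hidden inside the carburetor at 0; its lower edge is level with the mouth of the brass collar at 0.040.
- yellow_post: yellow station post with a ball top, 82 mm tall, ball 24 mm across, fixed to the bench 140 mm from the turret's axis, one click (60 degrees) to one side of where the carburetor starts; which side varies. Origin at the centre of its foot.
- grey_post: the same post in grey, one click to the other side: the wrong station. Origin at the centre of its foot.
- funnel_stand: steel funnel in a ring bracket over a mesh basket, 185 mm tall, foot 130 x 170 mm, fixed; origin under the funnel, at bench height.
- parts_bowl: red enamel bowl, 120 mm across, 45 mm tall, loose; origin at the centre of its underside.
- screwdriver: flat screwdriver with a yellow handle lying on the bench, loose; lies along its x axis.
- spare_carb: second aluminium carburetor without cap, about 65 x 85 mm and 78 mm tall, loose; origin at the centre of its underside.
- throttle_slide: chrome throttle slide, upright cylinder 28 mm in diameter, 34 mm tall, loose; origin at the centre of its underside.
- wrench: steel wrench lying on the bench beyond the turret, loose; lies along its x axis.
- grease_tin: blue tin, 80 mm across, 70 mm tall, loose; origin at the centre of its underside.
Not all that is in view belongs to the job. Leave any purple look-alike of the yellow_post alone.

How it is judged:
On the way, in this order (a step that is already met when the one before it is completed fails the run):
1. the turret is settled with the carburetor facing the yellow post (within 9 mm at the post), the rod still in (x of yellow_post in the frame of turret_hub above 0.1 m and y of yellow_post in the frame of turret_hub between -0.009 and 0.009 m and value of joint rod below 0.006 m), for 0.2 s.
2. the rod is pulled to its mark by the knob and held there (value of joint rod between 0.037 and 0.046 m and contact force between the fingers and knob above 2 N), for 0.5 s.
At the end, for the whole second after the job is handed in: The carburetor faces the yellow post (line from the axis through the carburetor passes within 9 mm of the post), the rod is 37 to 46 mm out and still (slower than 10 mm/s), held against its spring by the fingers on the knob (more than 2 N) (all of step 2 and x of yellow_post in the frame of turret_hub above 0.1 m and y of yellow_post in the frame of turret_hub between -0.009 and 0.009 m and velocity of joint rod between -0.01 and 0.01 m/s); the arm keeps its last pose, push and grip.
It fails at once if a bystander is moved by more than 30 mm (distance of any of parts_bowl, screwdriver, spare_carb, throttle_slide, wrench, grease_tin from where it was at the start of the episode above 0.03 m).
It also fails if it takes over 43 s, if anything falls off the work surface, if the arm or the gripper's body presses on something with over 40 N, if the wrist force passes 120 N, or if a joint passes its speed limit or range.

## Working session

There is one attempt and no reset: what is moved stays moved. The work goes in short steps, Python scripts to look and compute and a tool call to move; the robot and the scene stay as the last step left them, time stands still between calls to the robot, and variables do not carry over. Pictures are saved under pics/ and viewed, at most 10 in all, crops included, and the job is handed in when it is done.

Besides the shell and the picture viewer there is one more tool, called after "Call:" as name(argument=value, ...) on one line, values as JSON. arm_command: Moves the arm, as the interface text tells. Its arguments: {"type":"object","properties":{"xyz":{"type":"array","items":{"type":"array","items":{"type":"number"}}},"spin":{"type":"array","items":{"type":"number"}},"jaw":{"type":"number"},"squeeze":{"type":"number"}},"required":["xyz","spin"]}

```bash
mkdir -p pics
cat > h.py <<'E'
from cell import *
import numpy as np, cv2
def cam(n):
    c=read_camera(n); return c
def ray(c,u,v):
    K=np.array([[c['fx'],0,c['cx']],[0,c['fy'],c['cy']],[0,0,1]]);
    p=cv2.undistortPoints(np.array([[[u,v]]],float),K,np.array(c['dist_coeffs'],float))[0,0]
    T=np.array(c['world_from_camera']); d=T[:3,:3]@np.array([p[0],-p[1],-1]); return T[:3,3],d
def onz(c,u,v,z):
    o,d=ray(c,u,v); return o+d*(z-o[2])/d[2]
def dep(c,u,v):
    o,d=ray(c,u,v); return o+d*float(c['depth'][int(round(v)),int(round(u))])
def tri(r1,r2):
    (a,d),(b,e)=r1,r2
    s=np.linalg.lstsq(np.c_[d,-e],b-a,rcond=None)[0]; p,q=a+d*s[0],b+e*s[1]
    return (p+q)/2,np.linalg.norm(p-q)
E
python3 - <<'E'
from h import *
a=cam('side');b=cam('top')
import pickle; pickle.dump((a,b),open('c0.pkl','wb'))
for n,c in(('side',a),('top',b)):
    cv2.imwrite(f'pics/{n}0.png',cv2.resize(c['img'][:,:,::-1],(800,600)))
    print(n,c['fx'],c['dist_coeffs'],np.round(c['world_from_camera'],3))
print(observe())
E
```

```text
side 347.85597417573547 [-0.08174534  0.          0.          0.          0.        ] [[ 0.898  0.319 -0.304  0.258]
 [-0.44   0.643 -0.626 -0.621]
 [-0.004  0.696  0.718  0.842]
 [ 0.     0.     0.     1.   ]]
top 456.3279591916603 [0.00971968 0.         0.         0.         0.        ] [[-0.017  0.99  -0.141  0.367]
 [-1.    -0.019 -0.018 -0.002]
 [-0.02   0.141  0.99   1.444]
 [ 0.     0.     0.     1.   ]]
{'time': 0.1, 'qpos': array([-1.49502033e+00,  3.42648661e-01,  1.52489728e+00,  3.88238406e-05,
        1.27542710e+00, -1.46003982e-01]), 'qvel': array([-0.00069872, -0.00220991, -0.00312909,  0.00039748, -0.00072036,
        0.00026879]), 'joint_efforts': array([ 1.63008372e-03, -4.32004058e+01, -2.44695014e+01,  7.19258236e-02,
        5.26417745e-02, -6.18128183e-05]), 'tool_pos': array([ 0.1154982 , -0.51201811,  0.40412503]), 'tool_rot': array([-3.14023235e+00, -2.37559958e-04,  2.21768486e-01]), 'contact_force': array([ 0.16294658,  0.36569572, -0.75736565]), 'torque': array([0.03501206, 0.00957577, 0.01874185]), 'grip_force': 0.0, 'opening': 0.09228557932320099}
```

View pics/side0.png

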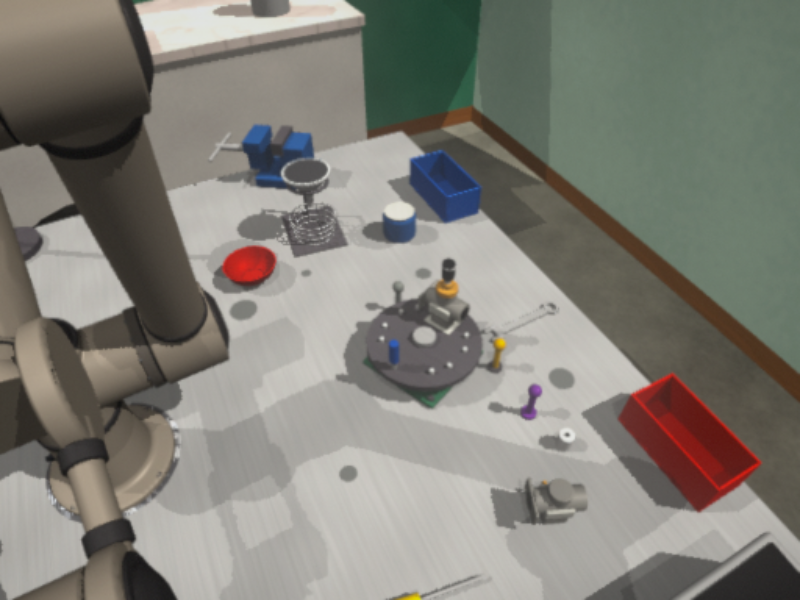

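View pics/top0.png

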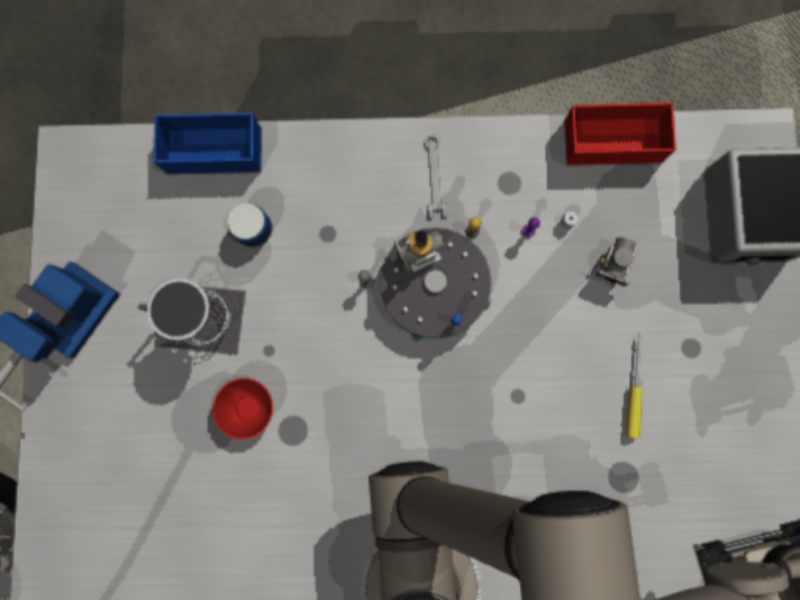

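The side view shows the blue handle at (394,352), knob at (448,268), yellow post at (498,350) and grey post at (398,292). The top view shows the hub at (435,282), handle at (456,320), knob at (420,240), yellow ball at (474,224) and grey ball at (365,277). Yellow is clockwise of the carburetor. Next I'll measure these points.

```bash
cat > m.py <<'E'
from h import *
import pickle
def blob(c,kind,roi):
    x0,x1,y0,y1=[int(k*.64) for k in roi]
    h=cv2.cvtColor(c['img'],cv2.COLOR_RGB2HSV).astype(int); H,S,V=h[...,0],h[...,1],h[...,2]
    m={'blue':(abs(H-113)<15)&(S>130)&(V>40),'yellow':(abs(H-23)<8)&(S>140)&(V>90),'black':(V<45),'red':((H<8)|(H>172))&(S>130)}[kind]
    k=np.zeros(m.shape,bool);k[y0:y1,x0:x1]=1; m=(m&k).astype(np.uint8)
    n,l,s,ce=cv2.connectedComponentsWithStats(m)
    if n<2: return None
    i=1+np.argmax(s[1:,4]); return ce[i],s[i],l==i
E
python3 - <<'E'
from m import *
a,b=pickle.load(open('c0.pkl','rb'))
R={'blue':((375,415,330,375),(435,475,305,335)),'yellow':((485,510,330,375),(462,488,210,240)),'black':((435,465,255,285),(405,435,225,255))}
for k,(ra,rb) in R.items():
    A=blob(a,k,ra);B=blob(b,k,rb)
    print(k,A[0],A[1],B[0],B[1])
    p,e=tri(ray(a,*A[0]),ray(b,*B[0])); print('  tri',p.round(4),e.round(4),'dep side',dep(a,*A[0]).round(4),'dep top',dep(b,*B[0]).round(4))
    s=A[1]; print('  side top px',dep(a,s[0]+s[2]/2,s[1]+1).round(4))
for n,c in(('top',b),('side',a)):
    # disc: points by depth at 60mm height
    o,_=ray(c,0,0); v,u=np.mgrid[0:384,0:512]; K=np.array([[c['fx'],0,c['cx']],[0,c['fy'],c['cy']],[0,0,1]])
    q=cv2.undistortPoints(np.c_[u.ravel(),v.ravel()].astype(float)[:,None],K,np.array(c['dist_coeffs']))[:,0]
    T=c['world_from_camera'];P=(np.c_[q[:,0],-q[:,1],-np.ones(len(q))]*c['depth'].reshape(-1,1))@T[:3,:3].T+T[:3,3]
    near=np.hypot(P[:,0]-.53,P[:,1]+.03)<.2
    for lo,hi,t in((.05,.067,'disc'),(.069,.08,'hub')):
        m=near&(P[:,2]>lo)&(P[:,2]<hi); Q=P[m]; (cx,cy),r=cv2.minEnclosingCircle(Q[:,:2].astype(np.float32)) if len(Q) else ((0,0),0)
        print(n,t,len(Q),np.median(Q,0).round(4),cx,cy,r)
    for lo,hi,t in((.1,.14,'handle'),(.19,.23,'knob')):
        m=near&(P[:,2]>lo)&(P[:,2]<hi)&((P[:,0]<.5) if t=='handle' else True);Q=P[m]; print(n,t,len(Q),np.mean(Q,0).round(4),Q.min(0).round(3),Q.max(0).round(3))
E
```

```text
blue [252.26415094 223.39622642] [249 218   6  14  53] [291.70967742 203.87096774] [289 201   6   7  31]
  tri [ 0.505  -0.0756  0.111 ] 0.0046 dep side [ 0.5022 -0.0872  0.1258] dep top [ 0.5008 -0.0739  0.131 ]
  side top px [ 0.5067 -0.0762  0.1299]
yellow [318.84375  222.984375] [316 217   8  18  64] [303.57575758 142.42424242] [301 140   6   6  33]
  tri [ 0.6999 -0.1202  0.0563] 0.0012 dep side [ 0.6908 -0.1313  0.0736] dep top [ 0.6931 -0.1177  0.0825]
  side top px [ 0.7008 -0.1208  0.0792]Traceback (most recent call last):
  File "<stdin>", line 6, in <module>
TypeError: 'NoneType' object is not subscriptable
```

```bash
sed -i "s/'black':(V<45)/'black':(V<62)\&(S<90)/" m.py
cat > pts.py <<'E'
from m import *
def cloud(c):
    v,u=np.mgrid[0:384,0:512]; K=np.array([[c['fx'],0,c['cx']],[0,c['fy'],c['cy']],[0,0,1]])
    q=cv2.undistortPoints(np.c_[u.ravel(),v.ravel()].astype(float)[:,None],K,np.array(c['dist_coeffs']))[:,0]
    T=c['world_from_camera'];return (np.c_[q[:,0],-q[:,1],-np.ones(len(q))]*c['depth'].reshape(-1,1))@T[:3,:3].T+T[:3,3]
E
python3 - <<'E'
from pts import *
a,b=pickle.load(open('c0.pkl','rb'))
h=cv2.cvtColor(a['img'],cv2.COLOR_RGB2HSV)
print(h[164:182:2,286,:].tolist()); h=cv2.cvtColor(b['img'],cv2.COLOR_RGB2HSV);print(h[148:162:2,268].tolist())
for n,c in(('top',b),('side',a)):
    P=cloud(c); near=np.hypot(P[:,0]-.58,P[:,1]+.03)<.17
    for lo,hi,t in((.053,.067,'disc'),(.069,.08,'hub'),(.1,.145,'handle'),(.198,.23,'knob')):
        m=near&(P[:,2]>lo)&(P[:,2]<hi)
        if t=='handle': m&=np.hypot(P[:,0]-.5,P[:,1]+.075)<.03
        if t=='hub': m&=np.hypot(P[:,0]-.58,P[:,1]+.035)<.03
        Q=P[m]
        if len(Q)<3: print(n,t,len(Q));continue
        (cx,cy),r=cv2.minEnclosingCircle(Q[:,:2].astype(np.float32))
        print(n,t,len(Q),'mean',Q.mean(0).round(4),'circ',round(cx,4),round(cy,4),round(r,4),'zmax',Q[:,2].max().round(4))
# yellow/grey ball, ray at z=.07
for u,v in((303.6,142.4),(233.5,177)): print(onz(b,u,v,.070).round(4))
E
```

```text
[[23, 11, 181], [0, 7, 73], [10, 12, 62], [20, 13, 61], [20, 7, 109], [0, 4, 58], [30, 14, 56], [15, 18, 57], [15, 32, 95]]
[[0, 0, 37], [0, 0, 25], [120, 11, 24], [150, 10, 26], [15, 22, 47], [17, 157, 81], [17, 156, 119]]
top disc 3111 mean [ 0.5699 -0.0426  0.0587] circ 0.5815 -0.0389 0.1101 zmax 0.0669
top hub 104 mean [ 0.5798 -0.0392  0.0717] circ 0.5808 -0.0384 0.0214 zmax 0.0761
top handle 34 mean [ 0.4999 -0.0743  0.1252] circ 0.5011 -0.0749 0.0089 zmax 0.1326
top knob 62 mean [ 0.6392 -0.0116  0.206 ] circ 0.6396 -0.0114 0.0123 zmax 0.2115
side disc 2809 mean [ 0.576  -0.0559  0.0597] circ 0.607 -0.0316 0.1335 zmax 0.067
side hub 138 mean [ 0.5854 -0.0417  0.0718] circ 0.5857 -0.0418 0.0227 zmax 0.0756
side handle 72 mean [ 0.5042 -0.0812  0.1199] circ 0.5061 -0.0783 0.0095 zmax 0.1313
side knob 62 mean [ 0.6429 -0.0173  0.2057] circ 0.6449 -0.0155 0.0126 zmax 0.2109
[ 0.6962 -0.1188  0.07  ]
[0.5927 0.0981 0.07  ]
```

Call:
arm_command(xyz=[[24, 27, 0], [24, 27, 0], [24, 27, 0], [24, 27, 0], [24, 27, 0], [24, 27, 0], [24, 27, 0], [24, 27, 0], [24, 27, 0], [24, 27, 0], [24, 27, 0], [24, 27, 0], [24, 27, 0], [24, 27, 0], [24, 27, 0], [24, 27, 0], [0, 0, 0], [0, 0, 0]], spin=[0.75, 0.75, 0.75, 0.75, 0.75, 0.75, 0.75, 0.75, 0.75, 0.75, 0.75, 0.75, 0.75, 0.75, 0.75, 0.75, 0, 0], jaw=0.2)

```text
time: 1.9
tool_pos: [0.4996, -0.0797, 0.4042]
tool_rot: [-3.141, 0.001, 0.433]
contact_force: [-0.4, -0.7, 0.3]
opening: 0.0551
grip_force: 0.0
```

Call:
arm_command(xyz=[[4, 3, -20], [0, 0, -30], [0, 0, -30], [0, 0, -25], [0, 0, -15], [0, 0, -15], [0, 0, 0], [0, 0, 0]], spin=[0, 0, 0, 0, 0, 0, 0, 0])

```text
time: 2.7
tool_pos: [0.5032, -0.0779, 0.2701]
tool_rot: [-3.142, 0.0, 0.43]
contact_force: [0.2, -0.3, 0.7]
opening: 0.055
grip_force: 0.0
```

Run:
```python
from h import *
a=cam('side');b=cam('top')
A=cv2.resize(a['img'][150:290,180:380],(560,392));B=cv2.resize(b['img'][120:270,200:360],(418,392))[:,:]
cv2.imwrite('pics/c1.png',np.hstack([A,B[:,:240]])[:,:,::-1]); print(observe()['contact_force'])
```

```text
[-0.52313099  0.13824931 -0.42101768]
```

View pics/c1.png

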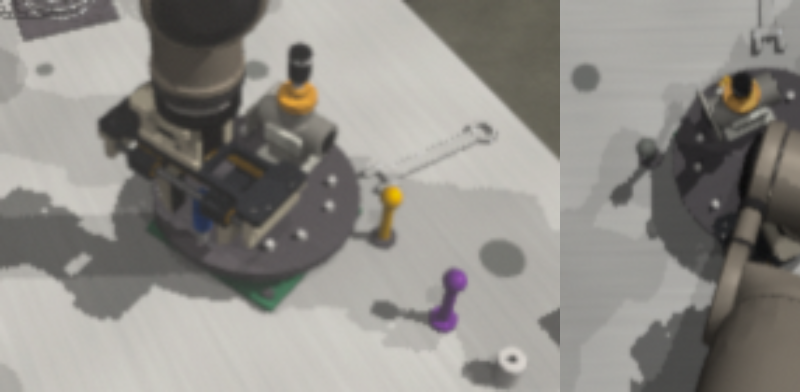

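The blue handle (200,215) stands between the fingers, clear of the carburetor. I'll close the gripper.

Call:
arm_command(xyz=[[0, 0, 0], [0, 0, 0], [0, 0, 0], [0, 0, 0], [0, 0, 0], [0, 0, 0]], spin=[0, 0, 0, 0, 0, 0], jaw=-1, squeeze=20)

```text
time: 3.4
tool_pos: [0.5035, -0.0771, 0.2698]
tool_rot: [3.142, 0.0, 0.431]
contact_force: [0.3, 0.6, -0.1]
opening: 0.0174
grip_force: 20.0
```

```bash
python3 -c "
import numpy as np
c=np.array([.583,-.040]);r=88;t=np.radians(204.7-np.arange(0,61,4))
p=np.c_[r*np.cos(t),r*np.sin(t)];print(np.diff(p,axis=0).round(1).tolist())"
```

```text
[[-2.4, 5.7], [-2.0, 5.8], [-1.6, 5.9], [-1.1, 6.0], [-0.7, 6.1], [-0.3, 6.1], [0.1, 6.1], [0.6, 6.1], [1.0, 6.1], [1.4, 6.0], [1.8, 5.9], [2.2, 5.7], [2.6, 5.6], [3.0, 5.4], [3.4, 5.1]]
```

Call:
arm_command(xyz=[[-2.4, 5.7, 0], [-2.0, 5.8, 0], [-1.6, 5.9, 0], [-1.1, 6.0, 0], [-0.7, 6.1, 0], [-0.3, 6.1, 0], [0.1, 6.1, 0], [0.6, 6.1, 0], [1.0, 6.1, 0], [1.4, 6.0, 0], [1.8, 5.9, 0], [2.2, 5.7, 0], [2.6, 5.6, 0], [3.0, 5.4, 0], [3.4, 5.1, 0], [0, 0, 0], [0, 0, 0]], spin=[-4, -4, -4, -4, -4, -4, -4, -4, -4, -4, -4, -4, -4, -4, -4, 0, 0])

```text
time: 5.1
tool_pos: [0.5112, 0.0111, 0.2698]
tool_rot: [-3.141, 0.001, -0.615]
contact_force: [-1.5, 5.2, 3.4]
opening: 0.0176
grip_force: 20.0
```

Open, let it settle, and rise.

Call:
arm_command(xyz=[[0, 0, 0], [0, 0, 0], [0, 0, 0], [0, 0, 0], [0, 0, 0], [0, 0, 0], [0, 0, 20], [0, 0, 30], [0, 0, 30], [0, 0, 30], [0, 0, 30], [-20, 20, 5], [-30, 30, 0], [-30, 30, 0], [-30, 30, 0], [-10, 20, 0], [0, 0, 0], [0, 0, 0]], spin=[0, 0, 0, 0, 0, 0, 0, 0, 0, 0, 0, 6, 8, 8, 8, 8, 8, 8], jaw=0.2)

```text
time: 6.9
tool_pos: [0.3909, 0.1411, 0.415]
tool_rot: [3.141, -0.001, 0.334]
contact_force: [-0.3, -0.2, -0.2]
opening: 0.0552
grip_force: 0.0
```

Run:
```python
from pts import *
a=cam('side');b=cam('top');pickle.dump((a,b),open('c2.pkl','wb'))
A=cv2.resize(a['img'][140:280,180:380],(480,336));B=cv2.resize(b['img'][120:270,200:360],(320,300));B=cv2.copyMakeBorder(B,0,36,0,0,0)
cv2.imwrite('pics/c2.png',np.hstack([A,B])[:,:,::-1]); print(observe()['tool_pos'],observe()['tool_rot'])
for n,c in(('top',b),('side',a)):
    P=cloud(c); near=np.hypot(P[:,0]-.58,P[:,1]+.03)<.17
    for lo,hi,t,x,y in((.053,.067,'disc',.583,-.04),(.069,.08,'hub',.582,-.04),(.1,.145,'handle',.511,.011),(.2,.23,'knob',.636,-.077)):
        m=near&(P[:,2]>lo)&(P[:,2]<hi)
        m&=np.hypot(P[:,0]-x,P[:,1]-y)<(.115 if t=='disc' else .025)
        Q=P[m]
        if len(Q)<3: print(n,t,len(Q));continue
        (cx,cy),r=cv2.minEnclosingCircle(Q[:,:2].astype(np.float32))
        print(n,t,len(Q),'mean',Q.mean(0).round(4),'circ',round(cx,4),round(cy,4),round(r,4),'zmax',Q[:,2].max().round(4))
        # ray tri of centroid of top-face px
        v,u=np.divmod(np.flatnonzero(m),512); print('   px',u.mean().round(1),v.mean().round(1))
```

```text
[0.39128774 0.14067658 0.41482722] [ 3.14143536e+00 -2.01322753e-04  3.28397074e-01]
top disc 3146 mean [ 0.5705 -0.0338  0.0587] circ 0.5814 -0.0389 0.1099 zmax 0.067
   px 276.8 184.0
top hub 105 mean [ 0.5807 -0.0391  0.0716] circ 0.5808 -0.0383 0.0215 zmax 0.0768
   px 278.5 179.9
top handle 34 mean [0.508  0.0111 0.1254] circ 0.5088 0.0114 0.0087 zmax 0.1376
   px 262.2 202.1
top knob 58 mean [ 0.6337 -0.0755  0.2056] circ 0.6344 -0.0754 0.0119 zmax 0.2113
   px 292.4 153.2
side disc 2720 mean [ 0.5698 -0.0515  0.0598] circ 0.5858 -0.0404 0.1112 zmax 0.067
   px 268.3 221.9
side hub 131 mean [ 0.5852 -0.042   0.0717] circ 0.5847 -0.0407 0.0223 zmax 0.0756
   px 271.5 214.6
side handle 60 mean [0.5126 0.0055 0.1196] circ 0.514 0.008 0.0087 zmax 0.1319
   px 241.5 200.8
side knob 62 mean [ 0.6373 -0.0808  0.206 ] circ 0.6389 -0.0788 0.0119 zmax 0.2102
   px 297.3 184.5
```

View pics/c2.png

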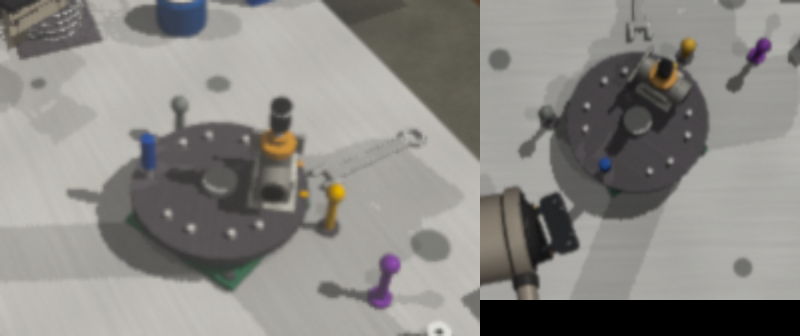

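The picture shows the carburetor, with its knob at (282,105), pointing at the yellow post at (335,190). The measured bearing is -34.5° against the post's -34.8°. Now the knob, closing radially.

Call:
arm_command(xyz=[[27, -24, 0], [27, -24, 0], [27, -24, 0], [27, -24, 0], [27, -24, 0], [27, -24, 0], [27, -24, 0], [27, -24, 0], [27, -24, 0], [2, -1.5, 0], [0, 0, 0], [0, 0, 0]], spin=[4, 4, 4, 4, 4, 4, 4, 4, 4, 0, 0, 0])

```text
time: 8.2
tool_pos: [0.636, -0.0765, 0.4146]
tool_rot: [-3.141, 0.0, 0.953]
contact_force: [0.3, -0.8, 0.2]
opening: 0.0551
grip_force: 0.0
```

Call:
arm_command(xyz=[[0, 0, -15], [0, 0, -15], [0, 0, -15], [0, 0, -12], [0, 0, -7], [0, 0, 0], [0, 0, 0]], spin=[0, 0, 0, 0, 0, 0, 0])

```text
time: 8.9
tool_pos: [0.6365, -0.0768, 0.3514]
tool_rot: [3.141, -0.0, 0.955]
contact_force: [0.1, 0.8, 0.2]
opening: 0.055
grip_force: 0.0
```

Run:
```python
from h import *
a=cam('side')
cv2.imwrite('pics/c3.png',cv2.resize(a['img'][130:250,220:380],(800,600),interpolation=cv2.INTER_CUBIC)[:,:,::-1])
```

```text
(no output)
```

View pics/c3.png

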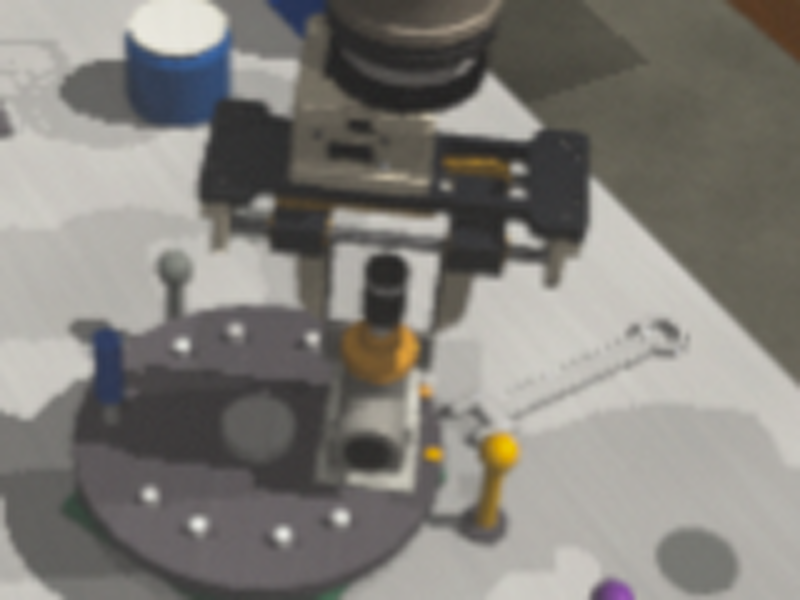

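The knob at (385,290) is centred between the fingers (312 and 460). I'll close on it.

Call:
arm_command(xyz=[[0, 0, 0], [0, 0, 0], [0, 0, 0], [0, 0, 0], [0, 0, 0], [0, 0, 0]], spin=[0, 0, 0, 0, 0, 0], jaw=-1, squeeze=45)

```text
time: 9.55
tool_pos: [0.6372, -0.0777, 0.3509]
tool_rot: [3.138, -0.0, 0.954]
contact_force: [5.6, -2.1, -0.8]
opening: 0.0231
grip_force: 45.0
```

Call:
arm_command(xyz=[[0.8, -0.6, 0], [0, 0, 0], [0, 0, 4], [0, 0, 4], [0, 0, 4], [0, 0, 4], [0, 0, 4], [0, 0, 4], [0, 0, 4], [0, 0, 4], [0, 0, 4], [0, 0, 3], [0, 0, 2], [0, 0, 0], [0, 0, 0], [0, 0, 0]], spin=[0, 0, 0, 0, 0, 0, 0, 0, 0, 0, 0, 0, 0, 0, 0, 0])

```text
time: 11.15
tool_pos: [0.6377, -0.078, 0.3895]
tool_rot: [-3.141, 0.001, 0.955]
contact_force: [6.5, -3.0, -12.0]
opening: 0.0235
grip_force: 45.0
```

Run:
```python
from pts import *
a=cam('side');b=cam('top');pickle.dump((a,b),open('c4.pkl','wb'))
cv2.imwrite('pics/c4.png',cv2.resize(a['img'][150:234,250:362],(800,600),interpolation=cv2.INTER_CUBIC)[:,:,::-1])
for _ in range(1): o=observe();print(o['tool_pos'],o['contact_force'],o['grip_force'])
```

```text
[ 0.63772619 -0.0780513   0.38950555] [  6.9825689   -2.40667747 -11.66431466] 44.993972182273865
```

View pics/c4.png

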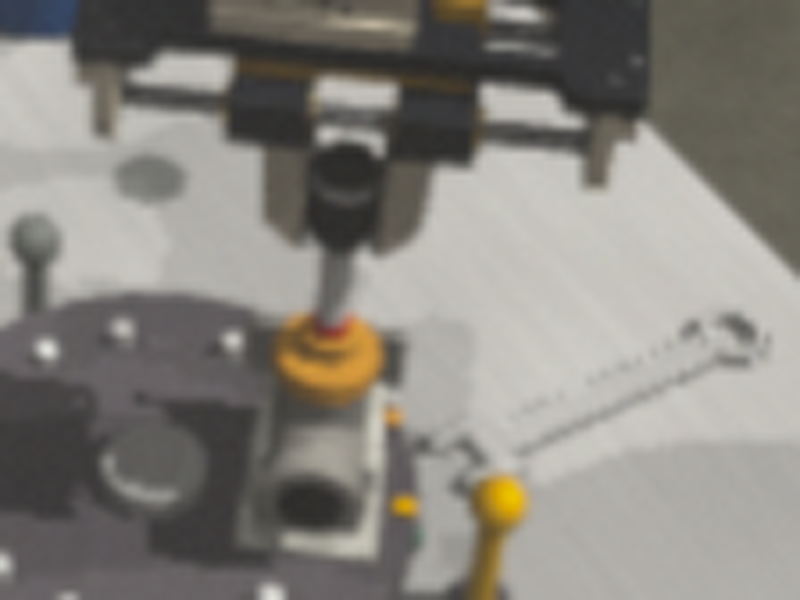

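The knob is held at (345,195) with the rod out, and red shows at the collar mouth (333,325). I'll measure the knob's rise and the band's edges.

Run:
```python
from pts import *
P0=cloud(pickle.load(open('c2.pkl','rb'))[0]).reshape(384,512,3)
a=pickle.load(open('c4.pkl','rb'))[0]
P=cloud(a).reshape(384,512,3)
h=cv2.cvtColor(a['img'],cv2.COLOR_RGB2HSV)
for v in range(168,204): print(v,[h[v,u].tolist() for u in (296,297,298)],P[v,297].round(4))
a0=pickle.load(open('c2.pkl','rb'))[0]; h=cv2.cvtColor(a0['img'],cv2.COLOR_RGB2HSV)
print()
for v in range(179,202): print(v,h[v,297].tolist(),P0[v,297].round(4))
# predicted rows for heights on rod axis front
T=np.linalg.inv(a['world_from_camera'])
for z in (.160,.164,.168,.2,.212,.248):
    q=T[:3,:3]@np.array([.638,-.079,z])+T[:3,3]
    K=np.array([[a['fx'],0,a['cx']],[0,a['fy'],a['cy']],[0,0,1]])
    print(z,cv2.projectPoints(np.array([[q[0],-q[1],-q[2]]]),np.zeros(3),np.zeros(3),K,np.array(a['dist_coeffs']))[0].ravel())
```

```text
168 [[19, 11, 182], [21, 11, 164], [17, 12, 148]] [8.028e-01 1.683e-01 3.000e-04]
169 [[17, 11, 159], [17, 13, 138], [24, 10, 133]] [ 8.007e-01  1.646e-01 -7.000e-04]
170 [[15, 11, 91], [20, 11, 67], [30, 12, 63]] [ 0.6395 -0.0692  0.2465]
171 [[30, 5, 50], [10, 17, 46], [15, 22, 47]] [ 0.6377 -0.0723  0.2463]
172 [[10, 16, 47], [15, 11, 46], [0, 0, 44]] [ 0.6355 -0.076   0.2468]
173 [[20, 16, 47], [30, 17, 46], [30, 17, 46]] [ 0.634  -0.0786  0.2461]
174 [[30, 11, 45], [30, 11, 46], [15, 22, 47]] [ 0.6315 -0.0826  0.2469]
175 [[8, 20, 51], [15, 11, 47], [15, 21, 48]] [ 0.6297 -0.0856  0.2468]
176 [[20, 12, 65], [30, 13, 61], [23, 17, 59]] [ 0.6291 -0.087   0.2447]
177 [[18, 16, 81], [15, 13, 80], [15, 13, 77]] [ 0.6304 -0.0856  0.2396]
178 [[0, 8, 61], [20, 11, 69], [12, 17, 75]] [ 0.6304 -0.086   0.2364]
179 [[30, 16, 48], [20, 15, 50], [15, 20, 51]] [ 0.6308 -0.0859  0.2327]
180 [[10, 16, 48], [23, 21, 48], [45, 11, 47]] [ 0.6317 -0.0852  0.2282]
181 [[8, 22, 47], [10, 16, 48], [20, 16, 48]] [ 0.6306 -0.0872  0.2268]
182 [[20, 16, 47], [0, 10, 49], [10, 16, 48]] [ 0.6327 -0.0847  
[... 2120 characters left out ...]
-0.0894  0.1956]
191 [10, 14, 55] [ 0.6347 -0.0862  0.1877]
192 [0, 10, 52] [ 0.6334 -0.0886  0.1867]
193 [30, 10, 53] [ 0.6343 -0.0878  0.1818]
194 [15, 26, 60] [ 0.6347 -0.0878  0.1779]
195 [16, 45, 97] [ 0.6348 -0.0882  0.1742]
196 [16, 80, 150] [ 0.6385 -0.0835  0.1643]
197 [17, 144, 179] [ 0.6386 -0.0838  0.1607]
198 [18, 167, 174] [ 0.6371 -0.0864  0.1599]
199 [17, 153, 135] [ 0.6379 -0.0858  0.155 ]
200 [17, 160, 156] [ 0.637  -0.0876  0.1532]
201 [18, 174, 190] [ 0.6362 -0.0894  0.1513]
0.16 [295.88461113 196.0932504 ]
0.164 [295.99669349 195.07082999]
0.168 [296.10940475 194.04215852]
0.2 [297.03431565 185.58127539]
0.212 [297.39212813 182.298655  ]
0.248 [298.50333777 172.07030696]
```

The knob has risen about 39 mm, from both depth and TCP. I'll add 2.5 mm.

Call:
arm_command(xyz=[[0, 0, 1.5], [0, 0, 1.3], [0, 0, 0], [0, 0, 0], [0, 0, 0], [0, 0, 0], [0, 0, 0], [0, 0, 0], [0, 0, 0], [0, 0, 0]], spin=[0, 0, 0, 0, 0, 0, 0, 0, 0, 0])

```text
time: 12.25
tool_pos: [0.6377, -0.0781, 0.3922]
tool_rot: [-3.14, 0.001, 0.954]
contact_force: [6.7, -3.0, -13.1]
opening: 0.023
grip_force: 45.0
```

Run:
```python
from pts import *
a=cam('side');P=cloud(a).reshape(384,512,3)
print('knob top',np.median(P[170:175,295:300,2]), P[168:176,297,2].round(4))
h=cv2.cvtColor(a['img'],cv2.COLOR_RGB2HSV)
for v in range(190,201): print(v,h[v,296].tolist(),h[v,297].tolist())
# turret angle from handle & hub
for t,z,x,y in(('handle',(.1,.145),.511,.009),('hub',(.069,.08),.584,-.04)):
    Q=P.reshape(-1,3);m=(Q[:,2]>z[0])&(Q[:,2]<z[1])&(np.hypot(Q[:,0]-x,Q[:,1]-y)<.025);(c,r)=cv2.minEnclosingCircle(Q[m][:,:2].astype(np.float32));print(t,m.sum(),c,r,Q[m].mean(0))
o=observe();print(o['time'],o['tool_pos'],o['contact_force'],o['grip_force'])
cv2.imwrite('pics/c5.png',cv2.resize(a['img'][150:234,250:362],(800,600),interpolation=cv2.INTER_CUBIC)[:,:,::-1])
```

```text
knob top 0.24855282874370654 [1.000e-04 2.500e-01 2.495e-01 2.492e-01 2.479e-01 2.507e-01 2.504e-01
 8.417e-01]
190 [15, 15, 104] [20, 14, 108]
191 [18, 12, 103] [18, 11, 116]
192 [15, 14, 111] [15, 15, 133]
193 [11, 17, 117] [9, 28, 144]
194 [4, 55, 126] [5, 68, 150]
195 [2, 127, 130] [3, 139, 147]
196 [5, 154, 114] [7, 168, 141]
197 [14, 167, 147] [14, 174, 167]
198 [18, 175, 176] [18, 175, 182]
199 [17, 151, 125] [17, 161, 139]
200 [17, 160, 139] [18, 168, 158]
handle 61 (0.5138344764709473, 0.0083040501922369) 0.008882110938429832 [0.51239395 0.00586346 0.11957305]
hub 136 (0.5857720971107483, -0.04097568988800049) 0.022150548174977303 [ 0.58525342 -0.0418257   0.07174297]
12.3 [ 0.63774263 -0.07806168  0.3921713 ] [  6.08111856  -3.2441468  -13.24546026] 44.9932336807251
```

View pics/c5.png

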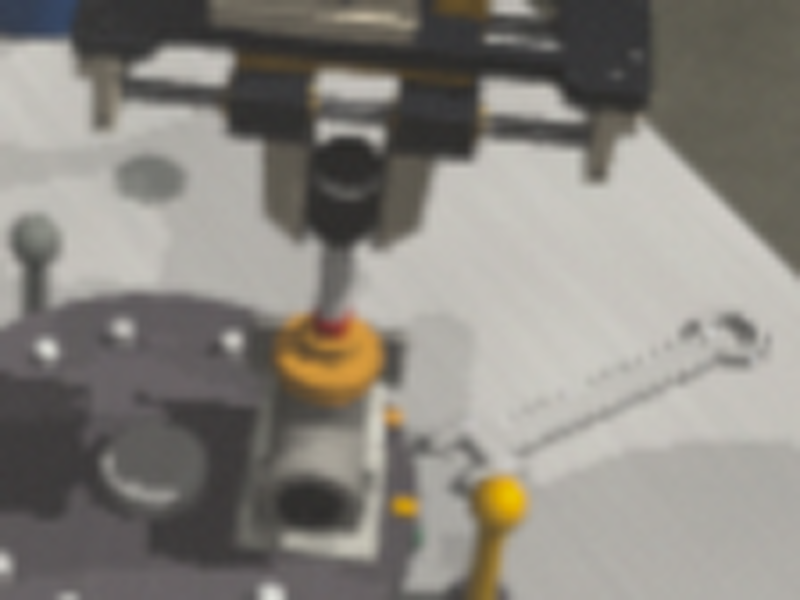

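The band now shows whole above the collar at (333,325). The rise is 41.3 mm by TCP and about 42 mm by depth, and the turret hasn't moved. I'm handing in.

```bash
python3 -c "
from cell import *
print(hand_in())"
```

```text
the job is handed in; nothing more can be done
None
```

I handed the job in with the turret one click round facing the yellow post, and the throttle rod held by its knob about 41 mm out with the red band clear of the collar; no verdict came back.

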